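Press a label holder home behind the shelf lip

TASK

One of the three parts bins on the bench-top shelf has no label holder in front of it. Take the spare holder out of its wooden block and, card side facing out like its neighbours, push its tongue straight down behind the shelf's front lip, centred in front of that bin, until it is fully home. Use firm hand pressure rather than ramming it, leave the bins and the other things where they are, and finish still holding it pressed firmly home with the gripper, so that I can tighten the clamp screws.

Things in the scene. Friction and masses are not known exactly. Their poses are not given: they have to be found in the camera images.
- label: Spare label holder, white plastic, about 50 g: upright frame 72 wide (y) x 9 thick (x) x 44 tall, white card in its front, and below it a flat tongue 60 wide x 4 thick x 26 long with a rounded end. Origin: middle of the tongue's lower end; z up, y along its width, -x the card side. The frame spans z = 26 to 70 mm; all is centred on x = y = 0.
- label_grip (a point): Middle of the spare holder's frame, 48 mm above its origin. At the start the holder stands upright in the block's front slot, the frame's underside resting on the block's top; it pulls straight up out of it.
- block: Wooden block fixed to the bench, 64 (x) x 110 (y) x 34 high, with two slots 6 wide, 64 long, 28 deep, 14 mm in front of and 16 mm behind its middle; the spare holder stands in the front slot, card side to -x; the other is empty. Origin: centre of its underside.
- rack: Blue-grey painted sheet-steel shelf fixed on the bench, 500 wide (y), 210 deep, its lip towards the robot. Origin: on the bench, mid width, under the inner face of the lip; x into the shelf, y along the lip, z up. The lip is an upturned edge, x = -3 to 0 mm, its top at z = 144 mm, 24 above the shelf floor. With a tongue home, its middle plane is at x = 2 mm and the frame's underside 2 mm above the lip.
- slot_mouth (a point): Middle of the mouth between lip and gripper strip, at mid width (rack x = 5, z = 144 mm). The sprung steel strip runs along the whole lip and is pressed towards it; the mouth is 9 mm wide at the top and narrows to 1 mm, 12 mm lower. The tongue forces it back and is clamped with about 4 N. Pushing in takes up to about 10 N, then it bottoms and resistance rises sharply.
- shelf_pan: The floor of that shelf, part of the rack, same origin and axes as rack; its top face is at z = 120 mm. The tongue of a holder that is fully home stands on it, so a downward push on the holder bears on it.
- strip (a joint): How far the sprung gripper strip is pushed back into the shelf (m): 0 at rest, 1 mm from the lip; about 0.003 with a 4 mm tongue between strip and lip.
- bin_c: The parts bin that has no label holder in front of it: black plastic hopper bin with fasteners, 140 deep (x) x 115 wide (y) x 55 high at the back, 26 at the front, 0.7 kg. Origin: centre of its underside, on the shelf floor, 125 mm behind the lip's inner face; it stands square to the shelf, any of the three places (left, middle, right, 155 mm apart).
- bin_a: Another such bin, same size and origin, which has its label holder (fixed behind the lip in front of it). Leave alone.
- bin_b: The third such bin, same size and origin, which has its label holder too. Leave alone.
- label_a: Label holder already fixed behind the lip in front of bin_a, same shape and origin as the spare one, fully home.
- label_b: Label holder already fixed behind the lip in front of bin_b, same shape and origin as the spare one, fully home.
- spray_can: Can, 60 across x 150 high, standing on the bench. Origin: centre of its underside. Leave alone.
- screwdriver: Screwdriver lying on the bench, some 200 long. Leave alone.
- tape_roll: Roll of tape lying flat on the bench, 90 across x 25 high. Origin: centre of its underside. Leave alone.
Not all that is in view belongs to the job. Leave any red look-alike of the label alone. What is shaped like the bin_c but orange is not meant.

How it is judged (in metres and radians):
On the way:
1. the spare holder is lifted out of its block (height (world z) of label above 0.05 m and contact force between the fingers and label above 1 N), for 0.2 s.
At the end, for the whole second after the job is handed in: Tongue behind the lip and within 3.5 mm of the shelf floor, holder upright (0.12 rad), in line with the lip (0.1 rad), card out, within 20 mm of the middle of the unlabelled bin, at rest; the gripper is still on it and presses it on the shelf floor with over 3 N (z of label in the frame of rack below 0.1235 m and x of label in the frame of rack between -0.001 and 0.007 m and y of label in the frame of bin_c between -0.02 and 0.02 m and x of bin_c in the frame of label above 0.05 m and angle between the y axis of label and the y axis of rack, either way round below 0.1 rad and angle between label's own z axis and vertical below 0.12 rad and contact force between label and shelf_pan above 3 N and contact force between the fingers and label above 2 N and linear speed of label below 0.02 m/s); the arm keeps its last pose, push and grip.
It fails at once if a bin or another bystander is moved by more than 25 mm (distance of any of bin_a, bin_b, bin_c, spray_can, screwdriver, tape_roll from where it was at the start of the episode above 0.025 m).
It fails at once if the spray can is tipped (angle between spray_can's own z axis and vertical above 0.3 rad).
It fails at once if the holder is rammed onto the shelf floor with more than 60 N (contact force between label and shelf_pan above 60 N).
It also fails if it takes over 58 s, if anything falls off the work surface, if the arm or the gripper's body presses on something with over 40 N, if the wrist force passes 120 N, or if a joint passes its speed limit or range.

ROBOT

A 7-joint arm with a two-finger parallel gripper is mounted at the origin on the work surface. World frame = base frame: x ahead of the robot, y to its left, z up, the work surface at z = 0. Lengths are in mm, angles in rad, forces in N, time in s.
With the tool pointing down it reaches from about 350 to 900 mm from the base axis. Payload 19.9 kg.
Tool frame: the origin (TCP) lies between the finger pads; the fingertips stand 25 mm ahead of it and the grasp point (between the pads) lies 6 mm ahead of it (bot.finger_overhang is the z of the fingertips in the tool frame, in mm); z points along the fingers, y is the line along which they close (so a half turn about z gives the same grasp; the last joint's range is limited). The gripper opens to 85 mm and grips with 20 to 120 N. Pads are 22 mm wide; open, the fingers measure 114 mm over their backs; the gripper's body (76 mm by 85 mm) begins 54 mm behind the grasp point. The pads swing forward as they close: fully open they stand 13 mm farther back than shut.
Start: joints at [-0.042, 0.417, -0.01, 1.614, 0.005, 1.111, -0.053], TCP at [624.983, 0.004, 256.26] pointing down, gripper open.
Joint ranges: [-2.81, 2.81], [-0.39, 2.02], [-1.27, 1.25], [0.06, 2.57], [-1.19, 4.33], [0.19, 2], [-2.82, 2.82]. Speed limits (rad/s): [1.89, 1.89, 2.39, 2.39, 3.01, 3.01, 3.01].

INTERFACE

Orientations are given as a unit quaternion [x, y, z, w].
In Python, from rig import bot gives the robot as it stands. The module is installed in compiled form; this text tells all that it offers.
- The arm moves only by the shell command python3 -m pendant 'ROWS' [OPENING] [FORCE]. ROWS is JSON, a list of rows, each a list of 4 numbers: the shift along the tool's x, y, z in mm, then the turn about the tool's z in degrees. A call has 1 to 12 rows; each row shifts and turns the commanded pose from where the row before left it, along the tool's axes as they then stand; what a row does not reach is not made up. A row lasts 1/12 s, in which the tool goes at most 41.7 mm and 7.16 degrees, less where a joint would pass 70% of its speed; a pose out of reach is approached as far as the arm can. A call is refused whole if a number of a shift passes 41.7 or a number of a turn 7.16, either way. A call with a gripper value outside its range is refused whole. OPENING is the gripper command: -1 is shut, 1 is fully open, values between are in proportion, set as the call begins (- or left out, the last holds). The fingers move at their own pace and stop on an object; FORCE is the grip in N (left out, the last holds). Time passes only in rows, so rows that do not move let the fingers close. It gives the time, the measured TCP pose, the force, the opening and the grip force at its end, in the units of the state.
- bot.get_obs(): the state, without advancing time (a new reading comes with each control period).
- bot.camera(name): name is "scene" or "side" or "wrist"; returns a dict with "color" (400x640x3 uint8, blue, green, red), "vfov" (degrees; the focal length in pixels is half the picture's height over the tangent of half this angle, whatever the lens; pixels are square), "cx", "cy" (the principal point, pixels), "cam_to_world" (4x4, takes a point from camera to world coordinates). Camera axes: x right, y down, z forward; pixel columns grow to the right and rows downward; lengths in mm; the calibration is good to about 2 mm. A picture is of the moment at which its call begins. There is no depth.
- bot.finish_job(): hands the job in; it is judged then, once.
The state is a dict: "t": time; "q": joint angles; "qvel": joint speeds; "tau": joint torques, N m; "tcp_pos": TCP position; "ee_rot": TCP orientation; "force": force on the tool from outside, world axes, zero at the start; "torque": the same for the moment, N m; "width": finger opening in mm; "gripper_force": force on a finger pad.
Only numpy, scipy, OpenCV 4.12 (cv2) and the standard library are available. Lean on these libraries where they do the work, as an engineer would, in place of code of your own. Each camera call takes 0.05 s, during which the arm holds its last target. There are 200 camera calls.

## Working session

There is one attempt and no reset: what is moved stays moved. The work goes in short steps, Python scripts to look and compute and a shell command to move; the robot and the scene stay as the last step left them, time stands still between calls to the robot, and variables do not carry over. Pictures are saved under pics/ and viewed, at most 13 in all, crops included, and the job is handed in when it is done.

```bash
mkdir -p pics; cat > h.py <<'E'
import numpy as np, cv2
from rig import bot
def snap(n,f):
    c=bot.camera(n); cv2.imwrite('pics/'+f+'.png',c['color']); np.savez('pics/'+f+'.npz',v=c['vfov'],cx=c['cx'],cy=c['cy'],T=c['cam_to_world']); return c
def ray(f,u,v):
    d=np.load('pics/'+f+'.npz'); fl=200/np.tan(np.radians(d['v'])/2)
    T=d['T']; r=T[:3,:3]@np.array([(u-d['cx'])/fl,(v-d['cy'])/fl,1]); return T[:3,3],r
def onz(f,u,v,z):
    o,r=ray(f,u,v); return o+r*(z-o[2])/r[2]
def tri(obs):
    A=np.zeros((3,3));b=np.zeros(3)
    for f,u,v in obs:
        o,r=ray(f,u,v); r=r/np.linalg.norm(r);P=np.eye(3)-np.outer(r,r);A+=P;b+=P@o
    return np.linalg.solve(A,b)
def proj(f,p):
    d=np.load('pics/'+f+'.npz'); fl=200/np.tan(np.radians(d['v'])/2);T=d['T']
    c=T[:3,:3].T@(np.array(p)-T[:3,3]); return c[0]/c[2]*fl+d['cx'],c[1]/c[2]*fl+d['cy']
E
python3 - <<'E'
from h import *
for n in('scene','side','wrist'):
    snap(n,n+'0')
a,b=[cv2.imread(f'pics/{n}0.png') for n in('scene','side')]
for n in('scene','side'): print(n,np.load(f'pics/{n}0.npz')['T'].round(2).tolist())
s=bot.get_obs();print(s['t'],s['tcp_pos'],s['ee_rot'],s['width'],bot.finger_overhang)
E
```

```text
scene [[0.0, 0.82, -0.57, 1359.53], [1.0, -0.0, 0.0, -21.71], [-0.0, -0.57, -0.82, 1227.52], [0.0, 0.0, 0.0, 1.0]]
side [[0.82, -0.31, 0.48, 127.8], [-0.57, -0.46, 0.68, -664.98], [0.01, -0.83, -0.55, 660.84], [0.0, 0.0, 0.0, 1.0]]
0.15 [ 6.24768271e+02 -1.68250670e-02  2.55821388e+02] [ 7.07122441e-01  7.07090970e-01 -3.52316959e-04 -2.99103188e-04] 85.4843070964284 25.0
```

View pics/scene0.png

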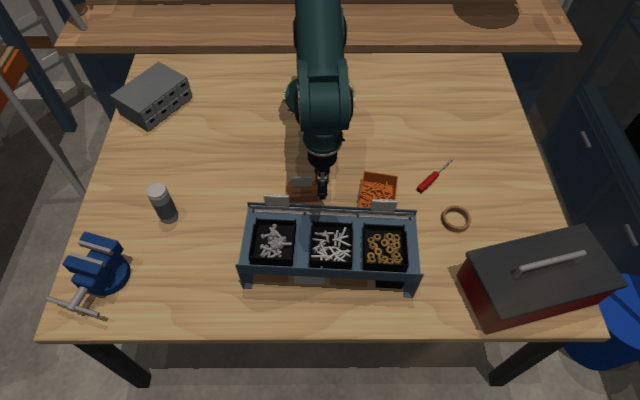

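View pics/side0.png

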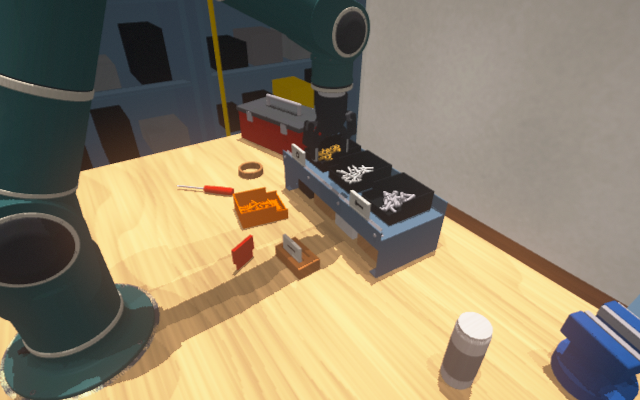

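Both views show the middle bin unlabelled: the fixed holders are at scene (277,201) and (384,205). Candidates for the spare:
- the white one in the block, at side (291,246) and scene (302,183)
- the red look-alike at side (243,250)
- the two fixed holders

I choose the white one in the block and check it in a close crop.

```bash
python3 - <<'E'
from h import *
a=cv2.imread('pics/side0.png')[225:285,230:330]; a=cv2.resize(a,(800,480),interpolation=cv2.INTER_CUBIC)
cv2.imwrite('pics/c1.png',a)
b=cv2.imread('pics/scene0.png')[165:295,230:430]; b=cv2.resize(b,(800,520),interpolation=cv2.INTER_CUBIC)
cv2.imwrite('pics/c2.png',b)
E
```

```text
(no output)
```

View pics/c1.png

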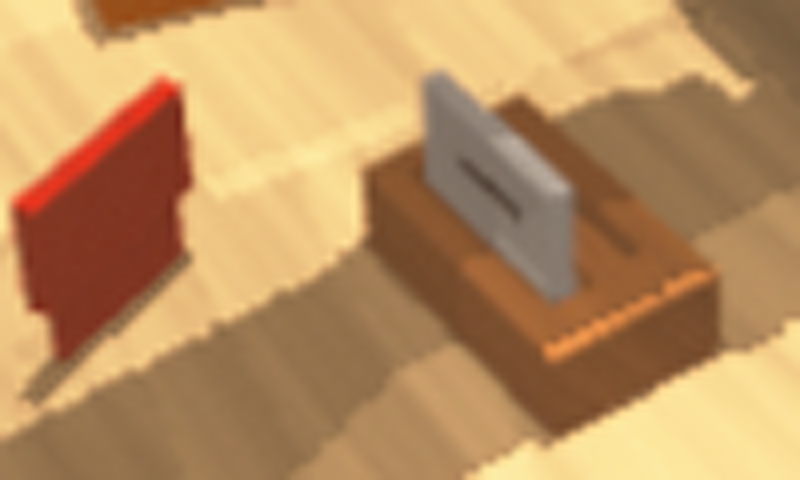

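View pics/c2.png

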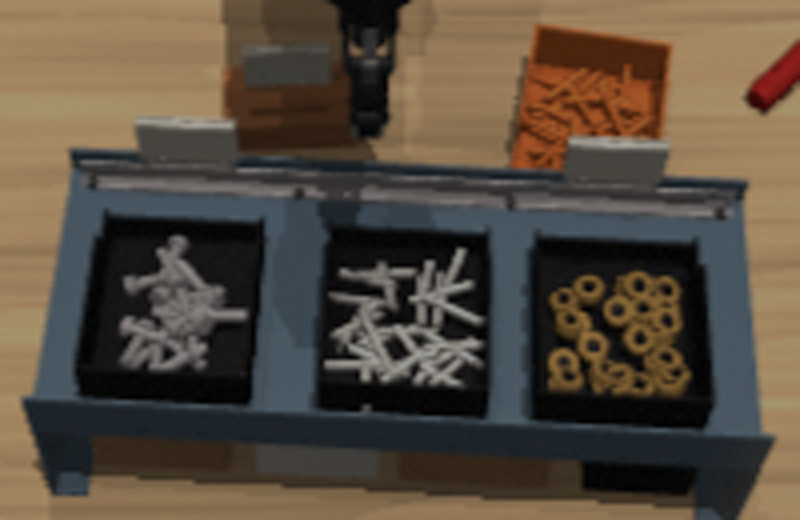

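The white holder is upright in the block's front slot, with its card on the robot's side; the middle bin is the one without a label.

```bash
python3 - <<'E'
from h import *
S=lambda u,v:(230+u/8,225+v/8)
C=lambda u,v:(230+u/4,165+v/4)
P=lambda n,f,p,z:print(n,onz(f,*p,z)[:2].round(1))
for n,p in dict(nl=(368,172),nr=(550,358),br=(715,272),bl=(518,97)).items(): P('block '+n,'side0',S(*p),34)
P('lab top L','side0',S(437,76),78);P('lab top R','side0',S(573,188),78)
P('sc lab top L','scene0',C(245,46),78);P('sc lab top R','scene0',C(331,46),78)
P('lip L','scene0',C(72,152),144);P('lip R','scene0',C(745,185),144)
P('la L','scene0',C(137,120),190);P('la R','scene0',C(237,122),190)
P('lb L','scene0',C(568,139),190);P('lb R','scene0',C(667,141),190)
P('binc bl','scene0',C(318,410),175);P('binc br','scene0',C(488,414),175)
P('binc fl','scene0',C(330,230),146);P('binc fr','scene0',C(490,236),146)
print(proj('wrist0',[500,-40,78]),np.load('pics/wrist0.npz')['T'].round(2))
E
```

```text
block nl [451.2 -12.8]
block nr [ 455.3 -118.1]
block br [ 518.1 -115. ]
block bl [511.8  -7.5]
lab top L [469.  -30.4]
lab top R [476.2 -99.5]
sc lab top L [469.2 -96.1]
sc lab top R [469.4 -25.9]
lip L [ 618.6 -216.8]
lip R [649.5 275.8]
la L [ 622.5 -164.3]
la R [624.5 -92.7]
lb L [640.1 142.7]
lb R [642.1 212.9]
binc bl [844.  -34.2]
binc br [847.2  76.4]
binc fl [688.2 -26.5]
binc fr [693.6  87.6]
(np.float64(191.1530981783285), np.float64(222.46525657260617)) [[ 1.0000e+00 -0.0000e+00 -0.0000e+00  6.2662e+02]
 [-0.0000e+00 -9.6000e-01 -2.9000e-01  7.5320e+01]
 [-0.0000e+00  2.9000e-01 -9.6000e-01  3.7379e+02]
 [ 0.0000e+00  0.0000e+00  0.0000e+00  1.0000e+00]]
```

View pics/wrist0.png

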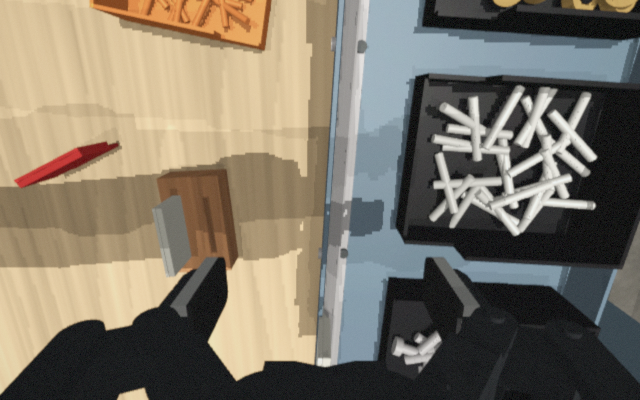

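```bash
python3 - <<'E'
from h import *
P=lambda n,p,z:print(n,onz('wrist0',*p,z)[:2].round(1))
P('blk tl',(158,178),34);P('blk tr',(226,170),34);P('blk br',(238,267),34)
P('lab top front far',(153,210),78);P('lab top front near',(166,276),78);P('lab base back far',(181,196),34+10);
P('lip top',(343,20),144);P('lip top',(318,360),144)
P('binc fl',(417,76),146);P('binc fn',(398,235),146);
E
```

```text
blk tl [452.5  -7.5]
blk tr [524.1   0.9]
blk br [ 527.9 -111.2]
lab top front far [465.8 -27.5]
lab top front near [468.2 -97.1]
lab base back far [478.4 -24.1]
lip top [637.7 119.3]
lip top [ 620.6 -138.4]
binc fl [685.4  86.7]
binc fn [680.3 -23.4]
```

```bash
python3 -m pendant '[[-41,-41,0,0],[-20,-41,0,0],[0,-41,0,0],[0,-30,0,0],[0,0,0,0],[0,0,0,0]]' 1 40
```

```text
t: 0.65
tcp_pos: [486.2, -47.9, 256.8]
ee_rot: [0.707, 0.707, 0.0, 0.0]
force: [-0.0, -0.3, 0.3]
width: 85.4
gripper_force: 0.0
```

```bash
python3 - <<'E'
from h import *
snap('wrist','w1'); snap('scene','s1')
a=cv2.imread('pics/w1.png'); cv2.imwrite('pics/w1b.png',cv2.resize(a[150:400,180:480],(720,600),interpolation=cv2.INTER_CUBIC))
print(bot.get_obs()['tcp_pos'])
E
```

```text
[487.66882688 -47.61297315 256.4821837 ]
```

View pics/w1b.png

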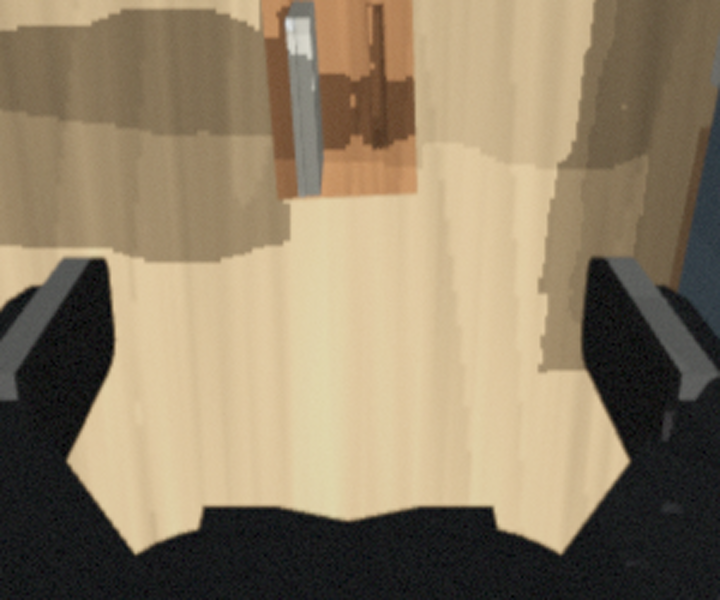

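The holder's top runs from crop (286,13) to (298,193), just left of centre between the fingers. The block's right edge runs from (411,0) to (417,192).

```bash
python3 - <<'E'
from h import *
W=lambda u,v:(180+u/2.4,150+v/2.4)
P=lambda n,p,z:print(n,onz('w1',*W(*p),z)[:2].round(1))
P('top front far',(286,13),78);P('top front near',(298,193),78);P('blk r',(411,0),34);P('blk r',(417,192),34);P('blk l',(263,0),34);P('blk l',(279,197),34)
E
```

```text
top front far [465.3 -24.3]
top front near [468.4 -96.4]
blk r [515.2 -26.4]
blk r [ 519.9 -114.3]
blk l [452.3 -26.4]
blk l [ 456.8 -116.7]
```

```bash
python3 -m pendant '[[-14,-16,0,-2.8],[0,0,40,0],[0,0,40,0],[0,0,40,0],[0,0,30,0],[0,0,22,0],[0,0,14,0],[0,0,6,0],[0,0,0,0],[0,0,0,0]]'; python3 -c "
from rig import bot;s=bot.get_obs();print(s['tcp_pos'],s['ee_rot'])"
```

```text
t: 1.58
tcp_pos: [471.7, -61.7, 64.5]
ee_rot: [0.69, 0.724, -0.0, 0.0]
force: [-0.1, -1.0, 0.4]
width: 85.5
gripper_force: 0.0
[471.65918902 -61.68846213  64.48758158] [ 6.89561232e-01  7.24227387e-01 -1.41867739e-05  9.37292245e-06]
```

```bash
python3 -m pendant '[[0,0,0,0],[0,0,0,0],[0,0,0,0],[0,0,0,0],[0,0,0,0],[0,0,0,0],[0,0,0,0],[0,0,0,0],[0,0,0,0],[0,0,0,0]]' -1 60
```

```text
t: 2.42
tcp_pos: [470.7, -61.8, 64.5]
ee_rot: [0.69, 0.724, -0.0, -0.0]
force: [-3.9, 0.9, 9.2]
width: 8.3
gripper_force: 58.7
```

```bash
python3 -m pendant '[[0,0,-10,0],[0,0,-20,0],[0,0,-30,0],[0,0,-35,0],[0,0,-35,0],[0,0,-30,0],[0,0,-10,0],[0,0,0,0],[0,0,0,0]]'; python3 - <<'E'
from h import *
snap('side','sd2')
a=cv2.imread('pics/sd2.png'); cv2.imwrite('pics/sd2b.png',cv2.resize(a[120:300,220:440],(733,600),interpolation=cv2.INTER_CUBIC))
E
```

```text
t: 3.17
tcp_pos: [471.0, -61.7, 234.5]
ee_rot: [0.69, 0.724, 0.0, 0.0]
force: [0.1, 1.0, -1.6]
width: 8.0
gripper_force: 58.4
```

View pics/sd2b.png

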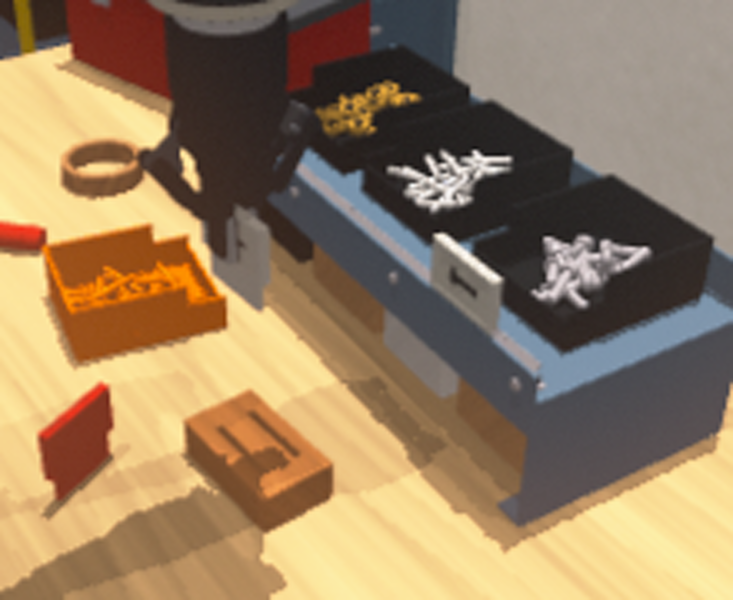

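```bash
python3 -m pendant '[[0,0,0,6.2],[18,24,0,0],[26,38,0,0],[26,38,0,0],[22,36,0,0],[12,20,0,0],[0,9,0,0],[0,0,0,0],[0,0,0,0],[0,0,0,0]]'; python3 - <<'E'
from h import *
snap('wrist','w3'); snap('side','sd3'); snap('scene','s3')
s=bot.get_obs();print(s['tcp_pos'],s['ee_rot'],s['force'])
a=cv2.imread('pics/w3.png');cv2.imwrite('pics/w3b.png',cv2.resize(a[100:400,120:520],(800,600),interpolation=cv2.INTER_CUBIC))
E
```

```text
t: 4.05
tcp_pos: [632.9, 26.7, 233.5]
ee_rot: [0.728, 0.685, -0.001, -0.0]
force: [0.0, 0.1, 0.0]
width: 8.4
gripper_force: 58.5
[633.36613873  26.97384772 234.46844859] [ 7.28012872e-01  6.85563456e-01 -6.75231129e-05  3.94898889e-05] [-0.23590919 -0.39539566 -0.35992315]
```

View pics/w3b.png

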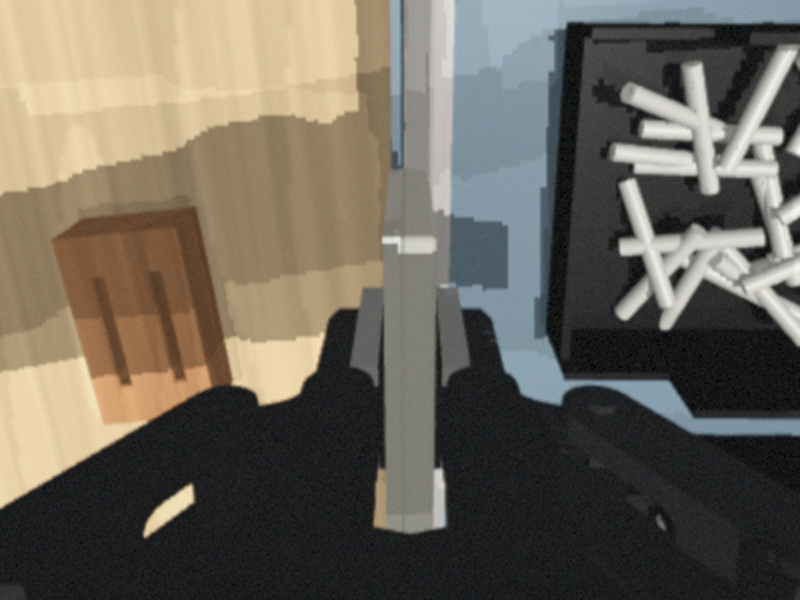

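The holder hangs square in the jaws. The lip shows at crop (388..403, 0..165), nearly vertical in the picture, with the strip right of it (406..455). The bin's front edge runs from (568,25) to (550,340).

```bash
python3 - <<'E'
from h import *
from scipy.spatial.transform import Rotation as R
W=lambda u,v:(120+u/2,100+v/2)
s=bot.get_obs();Rm=R.from_quat(s['ee_rot']).as_matrix();t=s['tcp_pos']
def P(n,p,z):
    q=onz('w3',*W(*p),z);print(n,q[:2].round(1),'tool',(Rm.T@(q-t)).round(1))
print(Rm.round(3).tolist())
for v in(5,80,155):
    for u in(390,403,430,454):P(f'{u},{v}',(u,v),144)
P('bin fl',(568,25),146);P('bin fn',(560,375),146)
# holder: near end face bottom etc
P('holder near L',(384,240),234.5-56.5+70);P('holder near R',(436,240),248-0)
P('lab tongue low end L',(388,180),178);P('tongue R',(436,180),178)
E
python3 - <<'E'
import cv2
a=cv2.imread('pics/w3.png')[100:200,290:370]
cv2.imwrite('pics/w3c.png',cv2.resize(a,(480,600),interpolation=cv2.INTER_CUBIC))
E
```

```text
[[0.06, 0.998, -0.0], [0.998, -0.06, -0.0], [-0.0, -0.0, -1.0]]
390,5 [633.1  97.7] tool [70.6 -4.6 90.5]
403,5 [636.9  97.5] tool [70.6 -0.7 90.5]
430,5 [644.9  97. ] tool [70.6  7.4 90.5]
454,5 [652.1  96.6] tool [70.6 14.5 90.5]
390,80 [631.5  75.6] tool [48.4 -4.8 90.5]
403,80 [635.5  75.4] tool [48.4 -0.8 90.5]
430,80 [643.8  74.9] tool [48.4  7.5 90.5]
454,80 [651.2  74.4] tool [48.4 14.9 90.5]
390,155 [629.9  52. ] tool [24.7 -5.  90.5]
403,155 [634.   51.7] tool [24.7 -0.9 90.5]
430,155 [642.6  51.2] tool [24.7  7.7 90.5]
454,155 [650.2  50.7] tool [24.7 15.4 90.5]
bin fl [685.6  88.8] tool [64.9 48.4 88.5]
bin fn [683.8 -30. ] tool [-53.8  53.8  88.5]
holder near L [632.7  62.7] tool [ 35.6  -2.9 -13.5]
holder near R [641.2  62.2] tool [ 35.6   5.7 -13.5]
lab tongue low end L [630.4  53.3] tool [26.1 -4.5 56.5]
tongue R [643.3  52.5] tool [26.1  8.4 56.5]
```

View pics/w3c.png

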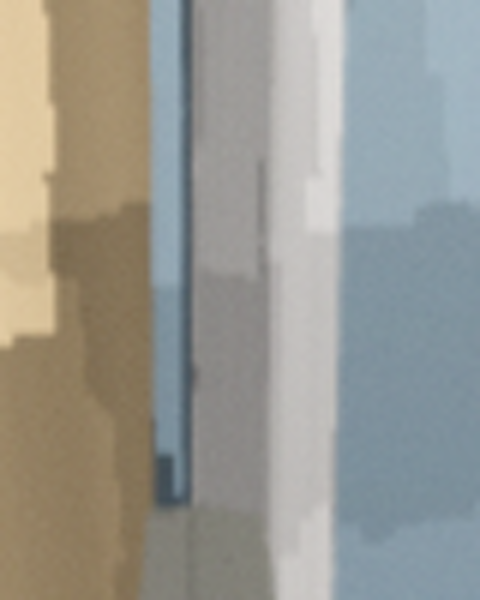

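```bash
python3 -m pendant '[[5,1.5,0,0],[0,0,10,0],[0,0,10,0],[0,0,6,0],[0,0,0,0],[0,0,0,0],[0,0,0,0],[0,0,0,0]]'; python3 - <<'E'
from h import *
s=bot.get_obs();print(s['tcp_pos'],s['force'])
snap('wrist','w4')
a=cv2.imread('pics/w4.png')[60:260,270:370]
cv2.imwrite('pics/w4c.png',cv2.resize(a,(300,600),interpolation=cv2.INTER_CUBIC))
E
```

```text
t: 4.87
tcp_pos: [636.0, 32.4, 208.6]
ee_rot: [0.728, 0.686, 0.0, 0.0]
force: [0.5, -0.1, -0.6]
width: 8.1
gripper_force: 58.5
[635.95045585  32.37893748 208.58629782] [ 0.52798489 -0.11636797 -0.55214418]
```

View pics/w4c.png

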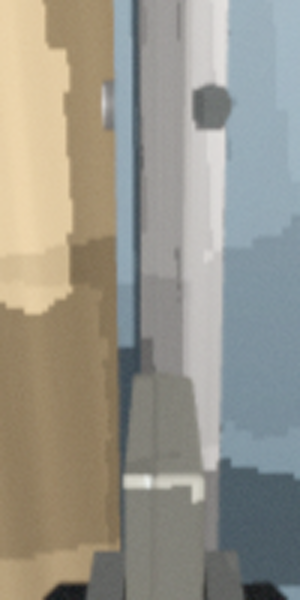

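The frame (crop columns 133..192) is centred over the mouth (136..187) to within about 0.5 mm. I'll push down gently.

```bash
python3 -m pendant '[[0,-0.5,4,0],[0,0,4,0],[0,0,3,0],[0,0,3,0],[0,0,3,0],[0,0,0,0],[0,0,0,0]]' - 100; python3 -m pendant '[[0,0,2,0],[0,0,2,0],[0,0,2,0],[0,0,1,0],[0,0,0,0],[0,0,0,0]]'
```

```text
t: 5.5
tcp_pos: [634.8, 32.6, 190.7]
ee_rot: [0.728, 0.686, -0.001, -0.001]
force: [-4.2, 1.3, 0.4]
width: 7.7
gripper_force: 97.7
t: 6.0
tcp_pos: [634.7, 32.6, 183.8]
ee_rot: [0.728, 0.686, -0.001, -0.001]
force: [-5.6, 0.4, 1.0]
width: 7.5
gripper_force: 97.9
```

```bash
python3 -m pendant '[[0,0,2,0],[0,0,2,0],[0,0,1,0],[0,0,0,0],[0,0,0,0],[0,0,0,0]]'; python3 -m pendant '[[0,0,1,0],[0,0,0.5,0],[0,0,0.5,0],[0,0,0,0],[0,0,0,0],[0,0,0,0]]'
```

```text
t: 6.5
tcp_pos: [634.6, 32.5, 178.7]
ee_rot: [0.728, 0.686, -0.001, -0.001]
force: [-6.7, 0.7, -0.2]
width: 7.9
gripper_force: 97.9
t: 7.0
tcp_pos: [634.7, 32.5, 176.9]
ee_rot: [0.728, 0.686, -0.001, -0.001]
force: [-5.4, 0.7, 2.3]
width: 7.9
gripper_force: 98.0
```

```bash
python3 -m pendant '[[0,0,0.5,0],[0,0,0.5,0],[0,0,0,0],[0,0,0,0],[0,0,0,0],[0,0,0,0]]'; python3 -m pendant '[[0,0,0.5,0],[0,0,0,0],[0,0,0,0],[0,0,0,0],[0,0,0,0]]'
```

```text
t: 7.5
tcp_pos: [634.9, 32.5, 176.5]
ee_rot: [0.728, 0.686, -0.0, -0.0]
force: [-8.1, 0.5, 8.7]
width: 7.7
gripper_force: 99.1
t: 7.92
tcp_pos: [634.9, 32.6, 176.5]
ee_rot: [0.728, 0.686, -0.0, -0.0]
force: [-10.6, 0.6, 14.6]
width: 7.9
gripper_force: 99.9
```

```bash
python3 -m pendant '[[0,0,0.5,0],[0,0,0.5,0],[0,0,0,0],[0,0,0,0],[0,0,0,0],[0,0,0,0]]'; python3 - <<'E'
from h import *
snap('side','sd5');snap('scene','s5')
a=cv2.imread('pics/sd5.png')[110:260,270:420]; b=cv2.imread('pics/s5.png')[150:250,240:440]
a=cv2.resize(a,(400,400),interpolation=cv2.INTER_CUBIC);b=cv2.resize(b,(400,200),interpolation=cv2.INTER_CUBIC);w=cv2.resize(cv2.imread('pics/w4.png'),(1,1))
c=bot.camera('wrist')['color'][60:260,270:370]; c=cv2.resize(c,(300,600),interpolation=cv2.INTER_CUBIC)
cv2.imwrite('pics/f.png',np.hstack([np.vstack([a,b]),c]))
s=bot.get_obs();print(s['tcp_pos'],s['force'])
E
```

```text
t: 8.42
tcp_pos: [635.1, 32.6, 176.4]
ee_rot: [0.728, 0.686, 0.0, -0.0]
force: [-15.7, -0.7, 26.4]
width: 7.8
gripper_force: 101.5
[635.06822095  32.54845758 176.37609642] [-15.33786186  -0.22733648  26.38745125]
```

View pics/f.png

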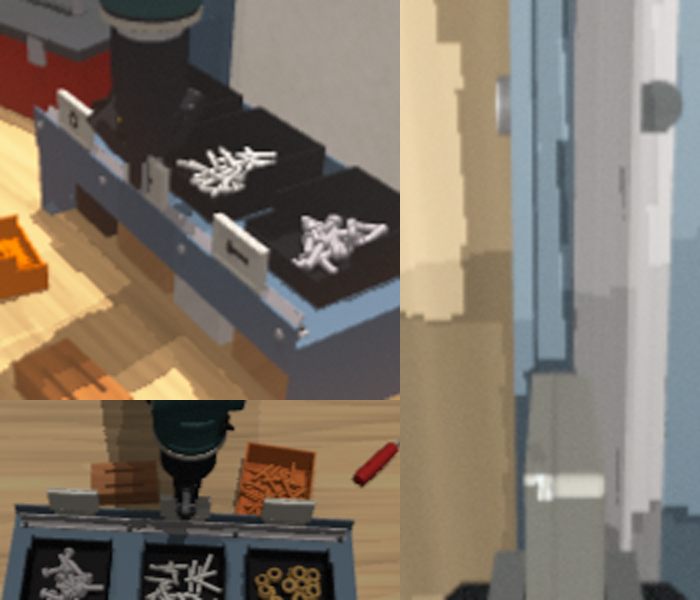

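The holder stands between lip and strip, in line with its neighbours and centred on the middle bin. The strip has been pushed back and the tongue has bottomed at the expected height, with about 26 N of downward push.

```bash
python3 -c "
from rig import bot;print(bot.finish_job())"
```

```text
the job is handed in; nothing more can be done
None
```

The spare holder is fully home behind the lip in front of the middle bin, card out. The gripper is still holding it down with about 26 N, and the job is handed in; no verdict came back.

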